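Make ready the roller stand and set its brake tension

TASK

Get the vinyl roller stand ready for the next job: first lift the canister off the stand by its handle and stand it upright, wholly on the round cork mat; then lay every roller on the bench into the stand's saddles, one per pair of facing notches (any pair), both end blocks fully down so it lies level. Only then turn the tension knob until the sprung arm's pointer tip is lined up with the brass mark, and let go; some knocks may shift a roller, so put it right, and leave the other things on the bench where they are.

Things in the scene. Friction and masses are not known exactly. Their poses are not given: they have to be found in the camera images.
- stand: Fixed roller stand: grey bed plate 190 x 240 x 12 mm with two upright aluminium cheeks (20 mm thick, at x = -75 and +75 mm, 130 mm clear between). Each has three notches 40 mm wide, 64 mm apart along y, floors 73 mm above the bench, straight walls to 90, sloping points to 102 mm; they face each other in pairs. Origin: centre of underside; x from cheek to cheek, the way a seated roller lies.
- saddle0 (a point): Point midway between the cheeks over the first (y = -64 mm) pair of notches, 90 mm above the bench: where the centre of a roller seated there lies. Axes as the stand.
- saddle1 (a point): Point midway between the cheeks over the middle (y = 0) pair of notches, 90 mm above the bench: where the centre of a roller seated there lies. Axes as the stand.
- saddle2 (a point): Point midway between the cheeks over the third (y = +64 mm) pair of notches, 90 mm above the bench: where the centre of a roller seated there lies. Axes as the stand.
- roller0: Roller: aluminium tube 22 mm in diameter with a black square block, 34 x 34 mm, 30 mm long, at each end; 180 mm overall, 0.18 to 0.34 kg. Origin: its centre, 17 mm above the bench when it lies there on its blocks (it does not roll); x along the tube, ends alike. Grip the bare middle. Seated: 3 mm play each side, up to 10 mm off centre lengthwise is fine. Two or three are present.
- roller1: Roller: aluminium tube 22 mm in diameter with a black square block, 34 x 34 mm, 30 mm long, at each end; 180 mm overall, 0.18 to 0.34 kg. Origin: its centre, 17 mm above the bench when it lies there on its blocks (it does not roll); x along the tube, ends alike. Grip the bare middle. Seated: 3 mm play each side, up to 10 mm off centre lengthwise is fine. Two or three are present.
- roller2: Roller: aluminium tube 22 mm in diameter with a black square block, 34 x 34 mm, 30 mm long, at each end; 180 mm overall, 0.18 to 0.34 kg. Origin: its centre, 17 mm above the bench when it lies there on its blocks (it does not roll); x along the tube, ends alike. Grip the bare middle. Seated: 3 mm play each side, up to 10 mm off centre lengthwise is fine. Two or three are present.
- canister: Round closed steel canister 74 mm in diameter, 62 mm high to its lid, 0.28 to 0.56 kg, with a fixed black hoop handle; at the start it stands on the stand's bed (12 mm above the bench) between the cheeks. Origin: centre of its underside; z up; x along the handle bar.
- canister_handle (a point): Middle of the canister's straight handle bar, 106 mm above its underside, on its axis. The bar is 64 mm long along the canister's x, 16 mm wide across y, 12 mm high; 38 mm of free height under it above the lid, legs at its two ends.
- mat: Fixed round cork mat, 140 mm in diameter, 5 mm thick. Origin: centre of its underside on the bench.
- tensioner: Fixed brake tensioner: grey plate 115 mm (x) x 180 mm (y), 10 mm thick, with the knob on a post at y = -52 mm and the sprung dark steel arm pivoted at its centre, pointing to about +y over a white scale. Origin: centre of the underside on the bench.
- knob (a joint): Tension knob, angle in rad, 0 (slack) to 6.2. Clockwise seen from above raises it and tightens. It stays where it is left; it needs about 0.2 to 0.35 N m to turn. Each rad turns the sprung arm 0.15 rad clockwise seen from above, which at knob = 3.13 points along the tensioner's +y.
- knob_grip (a point): On the knob's vertical axis, 83 mm above the bench, where to grip its upright bar: black, 58 mm long, 16 mm thick, 40 mm high (top 96 mm above the bench), standing on a disc 60 mm in diameter. Its x axis runs along the bar and turns with the knob (the bar is alike either way round).
- pointer_tip (a point): Tip of the thin dark pointer of the sprung arm, 75 mm from its pivot at the tensioner's centre, 26 mm above the bench. It swings from the tensioner's -x side to its +x side as the knob is tightened (about 11 mm a rad of knob) and springs back as the knob is slackened.
- mark: Small upright brass tab, 9 x 9 mm, 14 mm high, on the scale beyond the pointer's end, elsewhere along the tensioner's x each time. Origin: centre of its underside; axes parallel to the tensioner's. The pointer is on the mark when the tip is at the tab's x, within half the tab's width (4.5 mm); its distance along y does not matter.
- tape_roll: Roll of white tape lying flat, 100 mm across, 24 mm high; origin centre of underside. Not part of the job: leave it where it is.
- letter_L: Flat red acrylic letter with an arm to one side, 110 mm long, 10 mm thick; origin under the middle of its long stroke. Not part of the job: leave it where it is.
- letter_T: Flat brown letter cut-out with a cross bar, about 135 mm long, 10 mm thick; origin under the middle of its long stroke. Not part of the job: leave it where it is.
- offcut: Plywood strip 150 x 30 x 18 mm; origin centre of underside. Not part of the job: leave it where it is.
- squeegee: Blue squeegee 100 mm wide, 16 mm high; origin centre of underside. Not part of the job: leave it where it is.
- cleaner: White plastic bottle 60 mm in diameter, 160 mm high; origin centre of underside. Not part of the job: leave it where it is.
- driver: Screwdriver lying on the bench, about 200 mm long; origin under the middle. Not part of the job: leave it where it is.
Not all that is in view belongs to the job. What is shaped like the roller1 but purple is not meant. What is shaped like the canister but pink is not meant.

How it is judged:
By the outcome, as a careful person would: the job done as asked, in the order asked, and still so for the second after the job is handed in, with the robot touching nothing.
Of roller0, roller1, roller2 only 2 to 3 are there at a start; the rules pass over those that are not, and their reading is None.
At some moment in a run one of roller0, roller1, roller2 may be knocked a few centimetres aside while the robot is not near it.
It also fails if it takes over 210 s, if anything falls off the work surface, if the arm or the gripper's body presses on something with over 40 N, if the wrist force passes 120 N, or if a joint passes its speed limit or range.

ROBOT

A 7-joint arm with a two-finger parallel gripper is mounted at the origin on the work surface. World frame = base frame: x ahead of the robot, y to its left, z up, the work surface at z = 0. Lengths are in m, angles in rad, forces in N, time in s.
With the tool pointing down it reaches from about 0.4 to 0.875 m from the base axis. Payload 19.3 kg.
Tool frame: the origin (TCP) lies at the very end of the fingers, on their centre line; the grasp point (between the pads) lies bot.pinch_z behind it (bot.pinch_z is the distance from the TCP to the grasp point, in m); z points along the fingers, y is the line along which they close (so a half turn about z gives the same grasp; the last joint's range is limited). The gripper opens to 85 mm and grips with 20 to 120 N. Pads are 22 mm wide; open, the fingers measure 114 mm over their backs; the gripper's body (76 mm by 85 mm) begins 54 mm behind the grasp point. The pads swing forward as they close: fully open they stand 13 mm farther back than shut.
Start: joints at [1.097, 0.521, -0.036, 1.599, 0.021, 1.021, -0.113], TCP at [0.246, -0.575, 0.231] pointing down, gripper open.
Joint ranges: [-2.91, 2.91], [-0.3, 2.13], [-1.5, 1.42], [0.17, 2.43], [-1.26, 4.41], [0.16, 1.93], [-2.52, 2.52]. Speed limits (rad/s): [1.89, 1.89, 2.39, 2.39, 3.01, 3.01, 3.01].

INTERFACE

Orientations are given as [roll, pitch, yaw] about the fixed x, y, z axes, in that order (R = Rz(yaw) Ry(pitch) Rx(roll)).
In Python, from workcell import bot, grab_frame, ticket gives the robot as it stands.
- The arm moves only by the tool arm_command, never from a script. Its argument "commands" is a list of rows, each a list of 3 entries, a list of its own where there are three numbers: the shift along the world's x, y, z in mm, then the turn about the world's z in rad, then the gripper command: -1 is fully open, 1 is shut, values between are in proportion. In form: [[[tx, ty, tz], roll, fingers], ...]. A call has 1 to 20 rows; each row shifts and turns the commanded pose from where the row before left it; what a row does not reach is not made up. A row lasts 1/10 s, in which the tool goes at most 50 mm and 8.59 degrees, less where a joint would pass 70% of its speed; a pose out of reach is approached as far as the arm can. A call with a gripper value outside its range is refused whole. The fingers move at their own pace and stop on an object; "newtons" is the grip in N (left out, the last holds). Time passes only in rows, so rows that do not move let the fingers close. It gives the time, the measured TCP pose, the force, the opening and the grip force at its end, in the units of the state.
- bot.observe(): the state, without advancing time (a new reading comes with each control period).
- grab_frame(name): name is "side" or "top"; returns a dict with "image" (384x512x3 uint8, red, green, blue), "vertical_fov" (degrees; the focal length in pixels is half the picture's height over the tangent of half this angle, whatever the lens; pixels are square), "cx", "cy" (the principal point, pixels), "R" (3x3) and "t" (3): a world point X has camera coordinates R X + t. Camera axes: x right, y down, z forward; pixel columns grow to the right and rows downward; lengths in m; the calibration is good to about 2 mm. A picture is of the moment at which its call begins. There is no depth.
- ticket.job_done(): hands the job in; it is judged then, once.
The state is a dict: "clock": time; "qpos": joint angles; "qd": joint speeds; "joint_efforts": joint torques, N m; "position": TCP position; "tool_rot": TCP orientation; "force": force on the tool from outside, world axes, zero at the start; "moment": the same for the moment, N m; "grip_width": finger opening in m; "finger_force": force on a finger pad.
Only numpy, scipy, OpenCV 4.12 (cv2) and the standard library are available. Lean on these libraries where they do the work, as an engineer would, in place of code of your own. Each camera call takes 0.05 s, during which the arm holds its last target. There are 200 camera calls.

## Working session

There is one attempt and no reset: what is moved stays moved. The work goes in short steps, Python scripts to look and compute and a tool call to move; the robot and the scene stay as the last step left them, time stands still between calls to the robot, and variables do not carry over. Pictures are saved under pics/ and viewed, at most 14 in all, crops included, and the job is handed in when it is done.

Besides the shell and the picture viewer there is one more tool, called after "Request:" as name(argument=value, ...), one argument or row to a line, values as JSON. arm_command: Moves the arm, as the interface text tells. Its arguments: {"type":"object","properties":{"commands":{"type":"array"},"newtons":{"type":"number"}},"required":["commands"]}

```bash
mkdir -p pics; ls
cat > h.py <<'E'
import numpy as np, cv2
from workcell import bot, grab_frame, ticket
def grab(name, tag):
    f=grab_frame(name); cv2.imwrite(f'pics/{tag}.png', f['image'][:,:,::-1]); 
    np.savez(f'pics/{tag}.npz', **{k:np.array(v) for k,v in f.items()}); return f
def load(tag): return dict(np.load(f'pics/{tag}.npz'))
def ray(f,u,v):
    h=f['image'].shape[0]; fl=h/2/np.tan(np.radians(float(f['vertical_fov']))/2)
    d=np.array([(u-f['cx'])/fl,(v-f['cy'])/fl,1.0]); R=np.array(f['R']);t=np.array(f['t'])
    return -R.T@t, R.T@d
def onz(f,u,v,z):
    c,d=ray(f,u,v); return c+d*(z-c[2])/d[2]
def proj(f,X):
    h=f['image'].shape[0]; fl=h/2/np.tan(np.radians(float(f['vertical_fov']))/2)
    p=np.array(f['R'])@np.array(X)+np.array(f['t']); return np.array([f['cx']+fl*p[0]/p[2],f['cy']+fl*p[1]/p[2]])
E
python3 - <<'E'
from h import *
np.set_printoptions(precision=4,suppress=True)
for n in('top','side'):
    f=grab(n,n+'0'); print(n,f['vertical_fov'],f['cx'],f['cy'],ray(f,256,192))
    im=cv2.imread(f'pics/{n}0.png'); cv2.imwrite(f'pics/{n}0b.png',cv2.resize(im,(800,600),interpolation=cv2.INTER_CUBIC))
print(bot.observe(),bot.pinch_z)
E
```

```text
pics
top 47.483204669262406 256.0323886493061 186.9082868312716 (array([ 0.3676, -0.0552,  1.4037]), array([ 0.1204, -0.0031, -0.9928]))
side 50.125219445549995 248.80408632078314 190.67221069388737 (array([0.1328, 1.0067, 0.9375]), array([ 0.2687, -0.7543, -0.5993]))
{'clock': 0.1, 'qpos': array([ 1.0968,  0.522 , -0.0363,  1.5999,  0.0212,  1.0211, -0.1128]), 'qd': array([ 0.0008, -0.0022,  0.0008, -0.0014,  0.0006, -0.0004, -0.0033]), 'joint_efforts': array([  0.0024, -92.8491,   1.9834, -37.0532,   0.0181,   0.0054,
        -0.    ]), 'position': array([ 0.2454, -0.5745,  0.2308]), 'tool_rot': array([-3.1406,  0.    ,  0.4038]), 'force': array([-0.0021,  0.7721, -0.4548]), 'moment': array([ 0.0125,  0.0366, -0.0037]), 'finger_force': 0.0, 'grip_width': 0.0850599806648002} 0.0187
```

View pics/top0b.png

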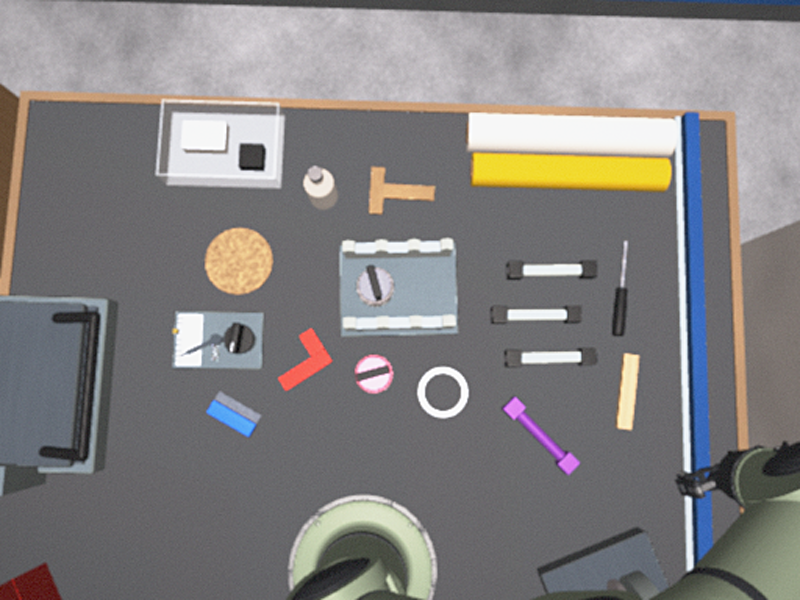

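View pics/side0b.png

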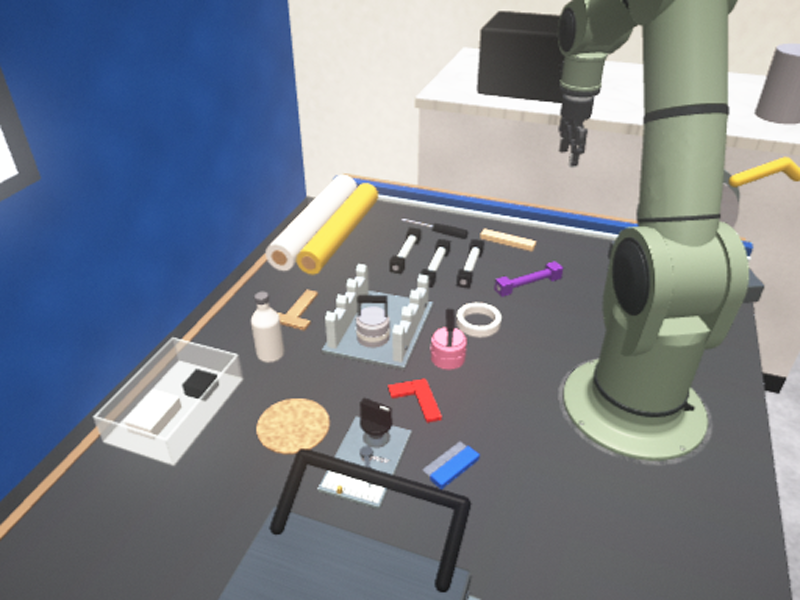

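The top view (image up = +x, image left = +y, 800x600 pixels) shows:
- Stand at (398,288), with the canister handle at (374,284).
- Three rollers at (551,270), (536,314) and (550,357).
- Mat at (239,261).
- Tensioner at (218,339), with the knob at (239,338), pointer tip near (182,355) and mark at (175,331).
- Decoys: pink canister (374,373) and purple roller (541,435).

The side view agrees with this.

```bash
cat > m.py <<'E'
from h import *
np.set_printoptions(precision=4,suppress=True)
def comp(f,roi,cond,z,amin=8,show=True):
    """connected blobs in roi of 800-scale (x0,y0,x1,y1); returns world centre + rect axis at plane z"""
    x0,y0,x1,y1=[int(a*.64) for a in roi]; im=f['image'][y0:y1,x0:x1]
    hsv=cv2.cvtColor(np.ascontiguousarray(im),cv2.COLOR_RGB2HSV).astype(int)
    m=cond(hsv[...,0],hsv[...,1],hsv[...,2]).astype(np.uint8)
    n,l,st,c=cv2.connectedComponentsWithStats(m); out=[]
    for i in range(1,n):
        if st[i,4]<amin: continue
        ys,xs=np.where(l==i); P=np.array([onz(f,x+x0,y+y0,z)[:2] for x,y in zip(xs,ys)])
        r=cv2.minAreaRect((P*1000).astype(np.float32)); cc=P.mean(0); w=P-cc
        e,v=np.linalg.eigh(w.T@w); a=np.arctan2(v[1,1],v[0,1])
        out.append((st[i,4],cc,a)); 
        if show: print(st[i,4],'px',c[i]+[x0,y0],'mean',cc*1000,'rect',np.round(r[0]),np.round(r[1]),round(r[2],1),'axis',round(a,3))
    return out
E
python3 - <<'E'
from m import *
f=load('top0'); 
print('tubes');comp(f,(480,240,615,380),lambda h,s,v:v>130,.026,30)
print('blocks');comp(f,(480,240,605,380),lambda h,s,v:v<45,.034,20)
print('mat');comp(f,(190,215,285,310),lambda h,s,v:(s>70)&(v>90),.005,100)
print('plate');comp(f,(330,230,470,345),lambda h,s,v:(v>85),.012,60)
print('cheektops');comp(f,(330,230,470,345),lambda h,s,v:(v>195),.1,20)
print('handle');comp(f,(355,255,400,315),lambda h,s,v:v<70,.122,10)
print('tens');comp(f,(165,300,275,380),lambda h,s,v:(v>85),.010,60)
print('knob');comp(f,(215,310,262,365),lambda h,s,v:v<60,.096,10)
print('scale');comp(f,(165,300,275,380),lambda h,s,v:(v>190),.011,20)
print('mark');comp(f,(165,300,205,380),lambda h,s,v:(s>110)&(v>90),.014,3)
im=cv2.imread('pics/top0.png'); a=cv2.resize(im[190:245,102:178],None,fx=5,fy=5,interpolation=cv2.INTER_CUBIC)
b=cv2.resize(im[148:218,212:300],None,fx=4.5,fy=4.5,interpolation=cv2.INTER_CUBIC)
o=np.zeros((600,790,3),np.uint8); o[:275,:380]=a; o[:315,390:390+396]=b
s=cv2.imread('pics/side0.png'); s=cv2.resize(s[240:330,195:275],None,fx=3.1,fy=3.1,interpolation=cv2.INTER_CUBIC); o[280:280+s.shape[0],:s.shape[1]]=s
cv2.imwrite('pics/z0.png',o)
E
```

```text
tubes
303 px [352.9472 172.4686] mean [ 606.4646 -368.1907] rect [ 606. -368.] [ 23. 122.] 1.6 axis 1.606
269 px [343.1338 201.0112] mean [ 513.7209 -336.8368] rect [ 514. -336.] [ 23. 121.] 3.2 axis 1.606
295 px [351.7729 228.3729] mean [ 427.9157 -364.1646] rect [ 428. -365.] [ 22. 120.] 1.6 axis 1.619
blocks
mat
1478 px [152.3735 166.7334] mean [610.4602 279.0411] rect [610. 279.] [138. 140.] 1.7 axis 1.513
plate
6466 px [255.0775 183.0124] mean [565.8951 -55.8336] rect [567. -56.] [234. 287.] 1.7 axis 1.602
cheektops
492 px [253.9492 157.1626] mean [632.1981 -50.1672] rect [632. -51.] [ 27. 213.] 3.0 axis 1.619
114 px [245.5614 180.8509] mean [558.738  -26.8793] rect [554. -28.] [64. 27.] 4.8 axis -2.997
122 px [233.6885 184.5328] mean [546.5054   8.5455] rect [546.  12.] [61. 28.] 20.1 axis -2.827
543 px [255.628 205.512] mean [484.94   -59.3402] rect [485. -58.] [ 24. 216.] 3.0 axis 1.621
handle
tens
3452 px [139.4215 217.0542] mean [445.9865 309.4703] rect [447. 308.] [159. 228.] 1.6 axis 1.558
knob
50 px [152.78 216.48] mean [443.7975 247.2156] rect [444. 247.] [ 8. 52.] 83.8 axis 3.026
scale
586 px [120.4096 216.7696] mean [445.0309 369.6601] rect [444. 370.] [108.  60.] 1.6 axis -3.131
29 px [137.1379 225.7241] mean [418.0369 314.7281] rect [419. 315.] [29. 13.] 3.6 axis -3.058
mark
6 px [112.  211.5] mean [460.7531 396.5751] rect [461. 397.] [3. 6.] 1.6 axis 1.573
```

View pics/z0.png

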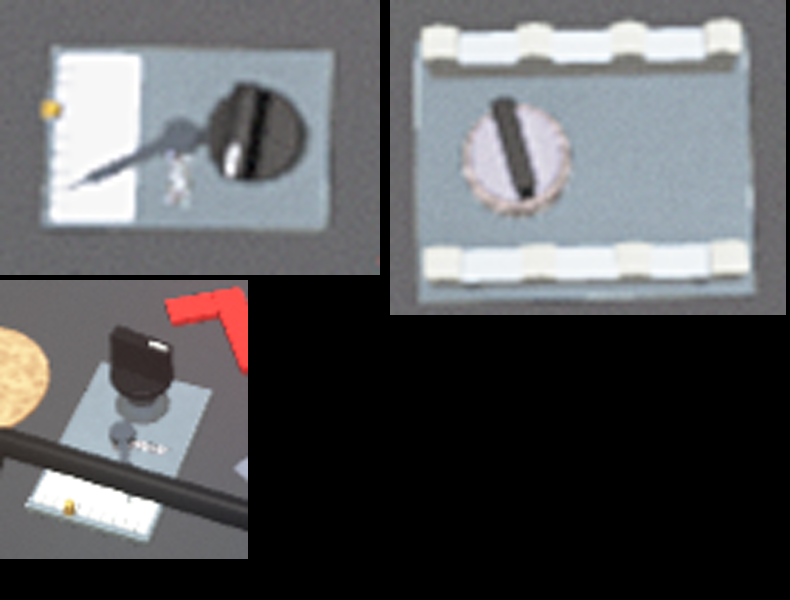

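Run:
```python
from m import *
f=load('top0'); 
A=lambda u,v,z:onz(f,(u+.5)/5-.5+102,(v+.5)/5-.5+190,z)[:2]*1000
B=lambda u,v,z:onz(f,(u-390+.5)/4.5-.5+212,(v+.5)/4.5-.5+148,z)[:2]*1000
print('tens corners',*[A(u,v,.01) for u,v in[(52,47),(335,52),(330,230),(42,226)]])
print('tip',A(70,187,.026),'mark',A(50,108,.018),A(50,118,.01),'pivot',A(183,136,.026))
print('knob bar top ends',A(242,86,.096),A(247,178,.096),'disc',A(258,132,.056))
print('handle',B(503,105,.122),B(528,192,.122))
print('far tips',*[B(u,v,.102) for u,v in[(440,34),(533,34),(628,32),(722,32)]])
print('near tips',*[B(u,v,.102) for u,v in[(441,255),(538,255),(630,253),(726,250)]])
print('bed lower',B(418,302,.012),B(756,294,.012))
print('tips');comp(f,(330,230,470,345),lambda h,s,v:(v>190)&(s>12)&(h<40),.1,10)
s=load('side0'); im=cv2.imread('pics/side0.png')
# handle bar & knob in side view
for z in[0]:
    c=cv2.resize(im[170:240,200:300],None,fx=5,fy=5,interpolation=cv2.INTER_CUBIC); d=cv2.resize(im[110:200,235:325],None,fx=3.2,fy=3.2)
    o=np.zeros((360,800,3),np.uint8); o[:350,:500]=c; o[:288,505:793]=d; cv2.imwrite('pics/z1.png',o)
```

```text
tens corners [501.0354 400.7156] [502.9165 219.6112] [389.5749 216.6716] [387.0594 398.9576]
tip [411.6255 377.9507] mark [461.4006 396.6079] [455.5667 398.763 ] pivot [445.564  309.1796]
knob bar top ends [472.5299 257.2409] [417.6543 250.9936] disc [447.6158 255.2629]
handle [584.5181  -0.1592] [527.0381 -18.5145]
far tips [635.2222  44.793 ] [637.0314 -17.9162] [640.2559 -81.9807] [ 642.0875 -145.4543]
near tips [485.7123  38.514 ] [487.5226 -25.9221] [490.5753 -87.0425] [ 494.3734 -150.8669]
bed lower [460.0357  60.0178] [ 472.4027 -179.3439]
tips
10 px [234.3 191.8] mean [524.4864   5.9501] rect [524.   7.] [24.  6.] 61.8 axis 1.061
```

View pics/z1.png

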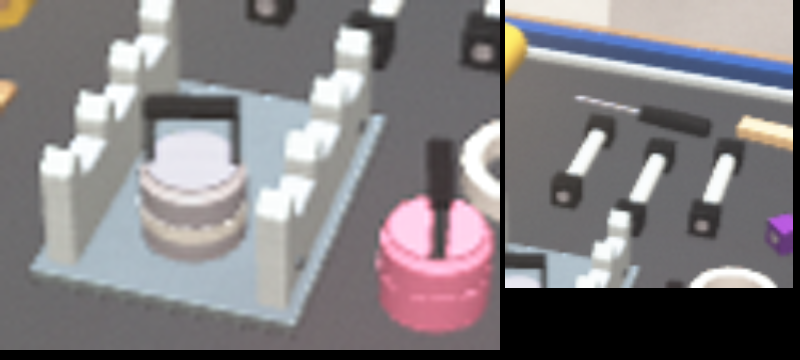

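The crop shows the stand's cheek tips, with the nearest at crop (60,155) and (272,205), and the handle bar centre at crop (192,107). I'll check these against the estimate from the top view.

Run:
```python
from m import *
s=load('side0')
cr=lambda p:((p[0]-200+.5)*5-.5,(p[1]-170+.5)*5-.5)
c=np.array([563.5,-53.5]);a=.042; R=np.array([[np.cos(a),-np.sin(a)],[np.sin(a),np.cos(a)]])
for q in[(75,96,102),(-75,96,102),(75,-96,102),(-75,-96,102),(95,120,12),(-95,120,12)]:
    w=np.r_[(c+R@q[:2]),q[2]]/1000; print(q,np.round(cr(proj(s,w))))
print('handle',np.round(cr(proj(s,[.5558,-.0093,.124]))))
print('knob',proj(s,[.4453,.2565,.096])/.64,'mark',proj(s,[.461,.397,.018])/.64)
```

```text
(75, 96, 102) [ 56. 150.]
(-75, 96, 102) [271. 193.]
(75, -96, 102) [155.  -3.]
(-75, -96, 102) [352.  31.]
(95, 120, 12) [ 24. 269.]
(-95, 120, 12) [289. 326.]
handle [196. 101.]
knob [375.9932 404.0757] mark [338.4504 489.9841]
```

Request:
arm_command(
  commands=[
    [[20,35,2],-0.006,0],
    [[20,35,2],-0.006,0],
    [[20,35,2],-0.006,0],
    [[20,35,2],-0.006,0],
    [[20,35,2],-0.006,0],
    [[20,35,2],-0.006,0],
    [[20,35,2],-0.006,0],
    [[20,35,2],-0.006,0],
    [[20,35,2],-0.006,0],
    [[20,35,2],-0.006,0],
    [[20,35,2],-0.006,0],
    [[20,35,2],-0.006,0],
    [[20,35,2],-0.006,0],
    [[20,35,2],-0.006,0],
    [[20,35,2],-0.006,0],
    [[10,38,0],-0.004,0],
  ],
  newtons=60,
)

```text
clock: 1.7
position: [0.5566, -0.0104, 0.2612]
tool_rot: [-3.142, -0.0, 0.309]
force: [0.4, -0.7, -0.7]
grip_width: 0.0424
finger_force: 0.0
```

Request:
arm_command(
  commands=[
    [[0,1,-20],0,0],
    [[0,0,-20],0,0],
    [[0,0,-20],0,0],
    [[0,0,-20],0,0],
    [[0,0,-20],0,0],
    [[0,0,-20],0,0],
    [[0,0,-20],0,0],
    [[0,0,-15],0,0],
    [[0,0,-8],0,0],
    [[0,0,0],0,1],
    [[0,0,0],0,1],
    [[0,0,0],0,1],
    [[0,0,0],0,1],
    [[0,0,0],0,1],
  ],
  newtons=60,
)

```text
clock: 3.1
position: [0.5557, -0.0107, 0.0987]
tool_rot: [3.142, -0.001, 0.31]
force: [-0.4, 1.2, 0.6]
grip_width: 0.0147
finger_force: 59.2
```

Request:
arm_command(
  commands=[
    [[0,0,10],0,1],
    [[0,0,20],0,1],
    [[0,0,30],0,1],
    [[0,0,30],0,1],
    [[0,0,30],0,1],
    [[0,0,20],0,1],
    [[4,15,10],0,1],
    [[5,30,0],0,1],
    [[6,35,0],0,1],
    [[6,35,0],0,1],
    [[6,35,0],0,1],
    [[6,35,0],0,1],
    [[6,35,0],0,1],
    [[6,35,0],0,1],
    [[5,20,-10],0,1],
    [[4,10,-20],0,1],
    [[1,4,-30],0,1],
    [[0,0,-30],0,1],
    [[0,0,-30],0,1],
    [[0,0,-15],0,1],
  ],
)

```text
clock: 5.1
position: [0.6092, 0.2776, 0.1104]
tool_rot: [3.141, 0.004, 0.31]
force: [0.3, 0.0, -5.4]
grip_width: 0.0149
finger_force: 59.0
```

Request:
arm_command(
  commands=[
    [[0,0,0],0,1],
    [[0,0,-9],0,1],
    [[0,0,-5],0,1],
    [[0,0,-2],0,1],
    [[0,0,0],0,1],
  ],
)

```text
clock: 5.6
position: [0.6107, 0.2783, 0.0976]
tool_rot: [-3.142, -0.0, 0.31]
force: [-0.0, -0.6, -4.7]
grip_width: 0.0149
finger_force: 59.0
```

Request:
arm_command(
  commands=[
    [[0,0,-3],0,1],
    [[0,0,-2],0,1],
    [[0,0,-1],0,1],
    [[0,0,0],0,1],
  ],
)

```text
clock: 6.0
position: [0.6106, 0.2786, 0.0917]
tool_rot: [-3.141, -0.001, 0.31]
force: [-1.2, 0.6, 0.7]
grip_width: 0.0152
finger_force: 60.0
```

Request:
arm_command(
  commands=[
    [[0,0,0],0,0],
    [[0,0,0],0,0],
    [[0,0,0],0,0],
    [[0,0,10],0,0],
    [[0,0,25],0,0],
    [[0,0,35],0,0],
    [[0,0,35],0,0],
    [[0,-20,30],0.1,0],
    [[0,-40,10],0.1,0],
    [[0,-40,0],0.1,0],
    [[0,-40,0],0.1,0],
    [[0,-40,0],0.1,0],
    [[0,-40,0],0.1,0],
    [[0,-40,0],0.1,0],
    [[0,-40,0],0.1,0],
    [[0,-40,0],0.1,0],
    [[0,-40,0],0.1,0],
  ],
)

```text
clock: 7.7
position: [0.6104, -0.1035, 0.2373]
tool_rot: [3.141, 0.0, 1.314]
force: [0.7, 0.4, 0.7]
grip_width: 0.043
finger_force: 0.0
```

```bash
cat >> m.py <<'E'
def rollers(tag):
    f=grab('top',tag); comp(f,(480,240,615,400),lambda h,s,v:(v>130)&(s<60),.026,30); return f
E
python3 - <<'E'
from m import *
rollers('t1'); s=grab('side','s1'); f=load('t1'); a=cv2.resize(f['image'][120:260,90:400,::-1],None,fx=2.5,fy=2.5); cv2.imwrite('pics/t1b.png',a)
E
```

```text
1079 px [321.658 187.278] mean [ 555.9869 -268.1713] rect [ 577. -309.] [180. 175.] 0.7 axis -2.421
301 px [352.8472 172.4452] mean [ 606.5316 -367.8705] rect [ 606. -368.] [ 23. 122.] 1.6 axis 1.609
1370 px [326.3942 233.8599] mean [ 408.6267 -284.3388] rect [ 407. -324.] [129. 202.] 0.7 axis 1.834
```

View pics/t1b.png

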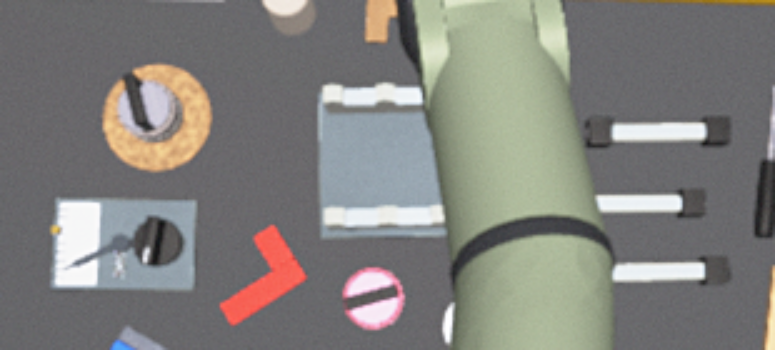

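The canister stands upright inside the mat at crop (150,110). Roller0 hasn't moved, at crop (658,131).

Request:
arm_command(
  commands=[
    [[-1,-40,0],0.1,0],
    [[-1,-40,0],0.1,0],
    [[-1,-40,0],0.09,0],
    [[-1,-40,0],0,0],
    [[0,-40,0],0,0],
    [[0,-40,-20],0,0],
    [[0,-18,-40],0,0],
    [[0,-6,-40],0,0],
    [[0,0,-40],0,0],
    [[0,0,-40],0,0],
    [[0,0,-30],0,0],
    [[0,0,-12],0,0],
    [[0,0,-8],0,0],
    [[0,0,-2],0,0],
  ],
)

```text
clock: 9.2
position: [0.607, -0.3658, 0.0049]
tool_rot: [3.141, 0.0, 1.6]
force: [-0.4, 1.0, -0.1]
grip_width: 0.0425
finger_force: 0.0
```

Request:
arm_command(
  commands=[
    [[0,0,-2],0,1],
    [[0,0,0],0,1],
    [[0,0,0],0,1],
    [[0,0,0],0,1],
    [[0,0,10],0,1],
    [[0,0,30],0,1],
    [[0,0,40],0,1],
    [[0,0,40],0,1],
    [[0,10,40],0,1],
    [[-4,30,20],0,1],
    [[-4,35,0],-0.12,1],
    [[-4,35,0],-0.12,1],
    [[-4,35,0],-0.12,1],
    [[-4,35,0],-0.12,1],
    [[-4,35,0],-0.12,1],
    [[-4,35,0],-0.12,1],
    [[-4,35,0],-0.12,1],
    [[-4,35,0],-0.12,1],
  ],
  newtons=60,
)

```text
clock: 11.0
position: [0.5701, -0.0443, 0.1831]
tool_rot: [3.141, -0.0, 0.635]
force: [0.6, 0.1, -3.2]
grip_width: 0.0201
finger_force: 59.3
```

Request:
arm_command(
  commands=[
    [[-4,30,0],-0.12,1],
    [[-4,20,0],-0.12,1],
    [[-3,6,0],-0.12,1],
    [[0,0,0],-0.12,1],
    [[0,0,0],-0.118,1],
    [[0,0,0],0,1],
    [[0,0,0],0,1],
  ],
)

```text
clock: 11.7
position: [0.5595, 0.0104, 0.1828]
tool_rot: [-3.142, -0.0, 0.046]
force: [0.1, -0.0, -4.5]
grip_width: 0.0201
finger_force: 59.1
```

Request:
arm_command(
  commands=[
    [[0,0,-25],0,1],
    [[0,0,-25],0,1],
    [[0,0,-20],0,1],
    [[0,0,-12],0,1],
    [[0,0,-8],0,1],
    [[0,0,-5],0,1],
    [[0,0,-4],0,1],
  ],
)

```text
clock: 12.4
position: [0.5599, 0.0103, 0.0835]
tool_rot: [-3.141, -0.001, 0.042]
force: [0.1, 0.5, -3.5]
grip_width: 0.0202
finger_force: 59.1
```

Request:
arm_command(
  commands=[
    [[0,0,-3],0,1],
    [[0,0,-2],0,1],
    [[0,0,-2],0,1],
    [[0,0,0],0,1],
  ],
)

```text
clock: 12.8
position: [0.5598, 0.0103, 0.0767]
tool_rot: [3.142, -0.001, 0.042]
force: [-1.1, 0.2, 1.4]
grip_width: 0.0201
finger_force: 59.7
```

Request:
arm_command(
  commands=[
    [[0,0,0],0,0],
    [[0,0,0],0,0],
    [[0,0,0],0,0],
    [[0,0,15],0,0],
    [[0,0,35],0,0],
    [[0,0,40],0,0],
    [[0,0,20],0,0],
  ],
)

```text
clock: 13.5
position: [0.5605, 0.0103, 0.1894]
tool_rot: [-3.141, -0.003, 0.042]
force: [0.9, 0.1, 0.5]
grip_width: 0.0428
finger_force: 0.0
```

Run:
```python
from m import *
rollers('t2'); s=grab('side','s2'); a=cv2.resize(s['image'][150:250,180:320,::-1],None,fx=5,fy=5,interpolation=cv2.INTER_CUBIC); cv2.imwrite('pics/s2b.png',a)
```

```text
269 px [343.0074 201.0223] mean [ 513.6739 -336.435 ] rect [ 512. -337.] [ 22. 121.] 1.6 axis 1.603
296 px [351.7095 228.3716] mean [ 427.9141 -363.9647] rect [ 428. -365.] [ 22. 120.] 1.6 axis 1.619
```

View pics/s2b.png

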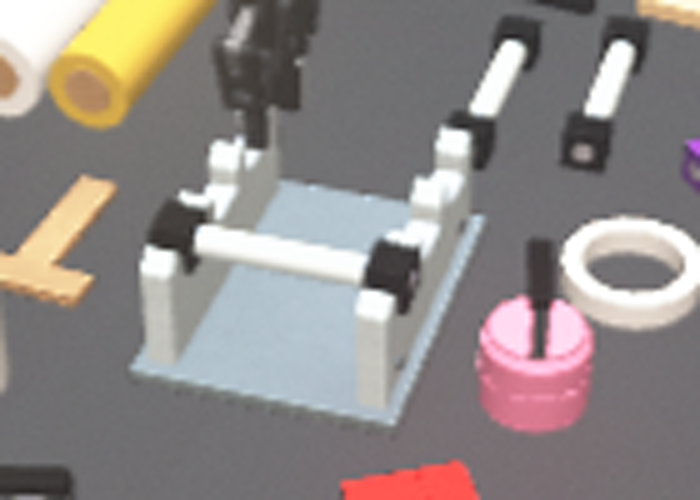

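Roller0 lies level in saddle2, with its blocks at crop (178,235) and (392,275). The other two rollers haven't moved.

Request:
arm_command(
  commands=[
    [[-4,-30,0],0.12,0],
    [[-4,-35,0],0.12,0],
    [[-4,-35,0],0.12,0],
    [[-4,-35,0],0.12,0],
    [[-4,-35,0],0.12,0],
    [[-4,-35,0],0.12,0],
    [[-4,-35,0],0.12,0],
    [[-4,-35,0],0.12,0],
    [[-4,-30,0],0.12,0],
    [[-4,-25,0],0.12,0],
    [[-4,-12,0],0.12,0],
    [[-3,-5,0],0.12,0],
    [[0,0,-30],0.12,0],
    [[0,0,-40],0,0],
    [[0,0,-40],0,0],
    [[0,0,-40],0,0],
    [[0,0,-20],0,0],
    [[0,0,-10],0,0],
    [[0,0,-4],0,0],
    [[0,0,0],0,0],
  ],
)

```text
clock: 15.6
position: [0.5127, -0.3368, 0.0025]
tool_rot: [3.141, 0.0, 1.602]
force: [-0.6, 0.3, -0.7]
grip_width: 0.0428
finger_force: 0.0
```

Request:
arm_command(
  commands=[
    [[0,0,0],0,1],
    [[0,0,0],0,1],
    [[0,0,0],0,1],
    [[0,0,0],0,1],
    [[0,0,10],0,1],
    [[0,0,30],0,1],
    [[0,0,40],0,1],
    [[0,0,40],0,1],
    [[0,0,40],0,1],
    [[4,23,20],-0.12,1],
    [[4,26,0],-0.12,1],
    [[4,26,0],-0.12,1],
    [[4,26,0],-0.12,1],
    [[4,26,0],-0.12,1],
    [[4,26,0],-0.12,1],
    [[4,26,0],-0.12,1],
    [[4,26,0],-0.12,1],
    [[4,26,0],-0.12,1],
    [[5,26,0],-0.12,1],
    [[5,15,0],-0.12,1],
  ],
  newtons=60,
)

```text
clock: 17.6
position: [0.5586, -0.0623, 0.1834]
tool_rot: [-3.141, -0.001, 0.279]
force: [0.5, 0.4, -2.7]
grip_width: 0.0194
finger_force: 59.1
```

Request:
arm_command(
  commands=[
    [[4,8,0],-0.12,1],
    [[0,3,0],-0.12,1],
    [[0,0,0],0,1],
    [[0,0,0],0,1],
  ],
)

```text
clock: 18.0
position: [0.5624, -0.0538, 0.1829]
tool_rot: [3.142, -0.0, 0.046]
force: [-0.4, 0.1, -1.8]
grip_width: 0.02
finger_force: 59.0
```

Request:
arm_command(
  commands=[
    [[0,0,-25],0,1],
    [[0,0,-25],0,1],
    [[0,0,-20],0,1],
    [[0,0,-12],0,1],
    [[0,0,-8],0,1],
    [[0,0,-6],0,1],
    [[0,0,-5],0,1],
    [[0,0,-3],0,1],
    [[0,0,-2],0,1],
    [[0,0,-1],0,1],
    [[0,0,0],0,1],
  ],
)

```text
clock: 19.1
position: [0.5628, -0.0537, 0.0766]
tool_rot: [3.141, -0.001, 0.042]
force: [-6.8, 0.8, 20.5]
grip_width: 0.0204
finger_force: 61.5
```

Request:
arm_command(
  commands=[
    [[0,0,-1],0,1],
    [[0,0,0],0,0],
    [[0,0,0],0,0],
    [[0,0,0],0,0],
    [[0,0,15],0,0],
    [[0,0,35],0,0],
    [[0,20,40],0,0],
    [[0,40,20],0,0],
  ],
)

```text
clock: 19.9
position: [0.5636, 0.0041, 0.1884]
tool_rot: [3.141, -0.004, 0.037]
force: [0.7, 0.4, 0.2]
grip_width: 0.0426
finger_force: 0.0
```

Run:
```python
from m import *
rollers('t3'); s=grab('side','s3'); a=cv2.resize(s['image'][150:250,180:320,::-1],None,fx=5,fy=5,interpolation=cv2.INTER_CUBIC); cv2.imwrite('pics/s3b.png',a)
```

```text
297 px [351.6465 228.367 ] mean [ 427.923  -363.7661] rect [ 428. -365.] [ 22. 120.] 1.6 axis 1.618
```

View pics/s3b.png

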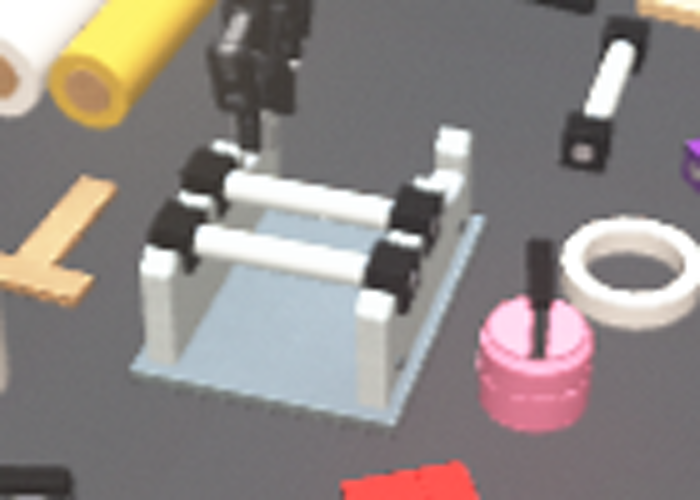

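Both rollers lie level in saddle2 and saddle1. Roller2 is still on the bench at (428,-364).

Request:
arm_command(
  commands=[
    [[-11,-30,0],0.12,0],
    [[-12,-35,0],0.12,0],
    [[-12,-35,0],0.12,0],
    [[-12,-35,0],0.12,0],
    [[-12,-35,0],0.12,0],
    [[-12,-35,0],0.12,0],
    [[-12,-35,0],0.12,0],
    [[-12,-35,0],0.12,0],
    [[-12,-35,0],0.12,0],
    [[-11,-30,0],0.12,0],
    [[-10,-18,0],0.12,0],
    [[-7,-10,0],0.12,0],
    [[0,0,-30],0.13,0],
    [[0,0,-40],0,0],
    [[0,0,-40],0,0],
    [[0,0,-40],0,0],
    [[0,0,-20],0,0],
    [[0,0,-10],0,0],
    [[0,0,-4],0,0],
    [[0,0,0],0,0],
  ],
)

```text
clock: 22.0
position: [0.4279, -0.362, 0.001]
tool_rot: [3.141, 0.001, 1.612]
force: [0.1, 0.1, 0.7]
grip_width: 0.0428
finger_force: 0.0
```

Request:
arm_command(
  commands=[
    [[0,-1,2],0,1],
    [[0,0,0],0,1],
    [[0,0,0],0,1],
    [[0,0,0],0,1],
    [[0,0,10],0,1],
    [[0,0,30],0,1],
    [[0,0,40],0,1],
    [[0,0,40],0,1],
    [[0,0,40],0,1],
    [[10,20,20],-0.12,1],
    [[12,22,0],-0.12,1],
    [[12,22,0],-0.12,1],
    [[12,22,0],-0.12,1],
    [[12,22,0],-0.12,1],
    [[12,22,0],-0.12,1],
    [[12,22,0],-0.12,1],
    [[12,22,0],-0.12,1],
    [[12,22,0],-0.12,1],
    [[12,22,0],-0.12,1],
    [[10,13,0],-0.12,1],
  ],
  newtons=60,
)

```text
clock: 24.0
position: [0.5561, -0.1296, 0.1834]
tool_rot: [-3.141, -0.001, 0.289]
force: [-0.6, -0.4, -2.7]
grip_width: 0.0201
finger_force: 59.4
```

Request:
arm_command(
  commands=[
    [[8,10,0],-0.12,1],
    [[2,4,0],-0.13,1],
    [[0,0,0],0,1],
    [[0,0,0],0,1],
  ],
)

```text
clock: 24.4
position: [0.5653, -0.1178, 0.1829]
tool_rot: [3.142, -0.0, 0.046]
force: [1.0, -0.0, -2.6]
grip_width: 0.0204
finger_force: 59.3
```

Request:
arm_command(
  commands=[
    [[0,0,-25],0,1],
    [[0,0,-25],0,1],
    [[0,0,-20],0,1],
    [[0,0,-12],0,1],
    [[0,0,-8],0,1],
    [[0,0,-6],0,1],
    [[0,0,-5],0,1],
    [[0,0,-3],0,1],
    [[0,0,-2],0,1],
    [[0,0,-1],0,1],
    [[0,0,0],0,1],
  ],
)

```text
clock: 25.5
position: [0.5658, -0.1178, 0.077]
tool_rot: [3.141, -0.001, 0.042]
force: [-9.8, 2.3, 25.4]
grip_width: 0.0198
finger_force: 62.5
```

Request:
arm_command(
  commands=[
    [[0,0,0],0,0],
    [[0,0,0],0,0],
    [[0,0,0],0,0],
    [[0,0,15],0,0],
    [[0,0,35],0,0],
    [[-5,20,40],0,0],
    [[-13,40,20],0,0],
    [[-13,40,0],0,0],
    [[-13,40,0],0,0],
    [[-13,40,0],0,0],
    [[-13,40,0],0,0],
    [[-13,40,0],0,0],
    [[-13,40,0],0,0],
  ],
)

```text
clock: 26.8
position: [0.469, 0.1838, 0.1865]
tool_rot: [-3.141, -0.001, 0.042]
force: [0.7, -0.1, 1.0]
grip_width: 0.0427
finger_force: 0.0
```

Run:
```python
from m import *
s=grab('side','s4'); a=cv2.resize(s['image'][150:250,180:320,::-1],None,fx=5,fy=5,interpolation=cv2.INTER_CUBIC); cv2.imwrite('pics/s4b.png',a)
t=grab('top','t4')
```

```text
(no output)
```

View pics/s4b.png

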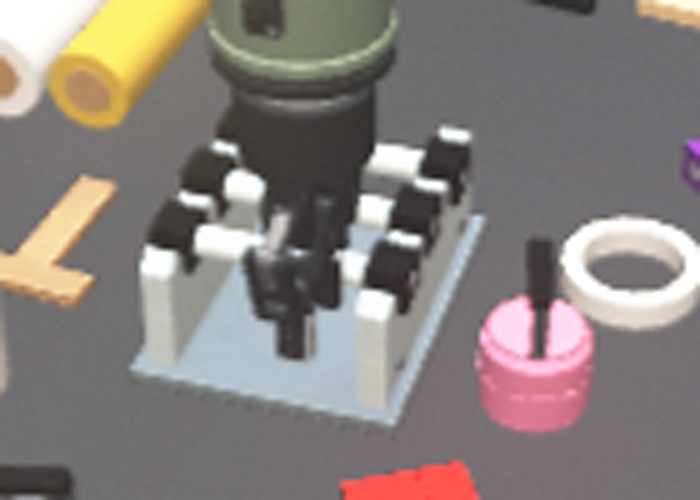

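Run:
```python
from m import *
f=load('top0'); a=cv2.resize(f['image'][200:235,135:175,::-1],None,fx=9,fy=9,interpolation=cv2.INTER_CUBIC)
s=load('side0'); b=cv2.resize(s['image'][250:300,220:270,::-1],None,fx=7,fy=7,interpolation=cv2.INTER_CUBIC)
t=load('t4'); c=cv2.resize(t['image'][145:225,205:310,::-1],None,fx=3.5,fy=3.5,interpolation=cv2.INTER_CUBIC)
o=np.zeros((600,790,3),np.uint8); o[:315,:360]=a; o[:350,370:720]=b; o[320:600,:367]=c; cv2.imwrite('pics/z2.png',np.clip(o*1.6,0,255))
```

```text
Traceback (most recent call last):
ValueError: could not broadcast input array from shape (280,368,3) into shape (280,367,3)
```

Run:
```python
from m import *
f=load('top0'); a=cv2.resize(f['image'][200:235,135:175,::-1],None,fx=9,fy=9,interpolation=cv2.INTER_CUBIC)
s=load('side0'); b=cv2.resize(s['image'][250:300,220:270,::-1],None,fx=7,fy=7,interpolation=cv2.INTER_CUBIC)
t=load('t4'); c=cv2.resize(t['image'][145:225,205:310,::-1],None,fx=3.5,fy=3.5,interpolation=cv2.INTER_CUBIC)
o=np.zeros((600,790,3),np.uint8); o[:315,:360]=a; o[:350,370:720]=b; o[320:600,:368]=c; cv2.imwrite('pics/z2.png',np.clip(o*1.6,0,255))
```

```text
[ WARN:0@0.603] global loadsave.cpp:1063 imwrite_ Unsupported depth image for selected encoder is fallbacked to CV_8U.
```

View pics/z2.png

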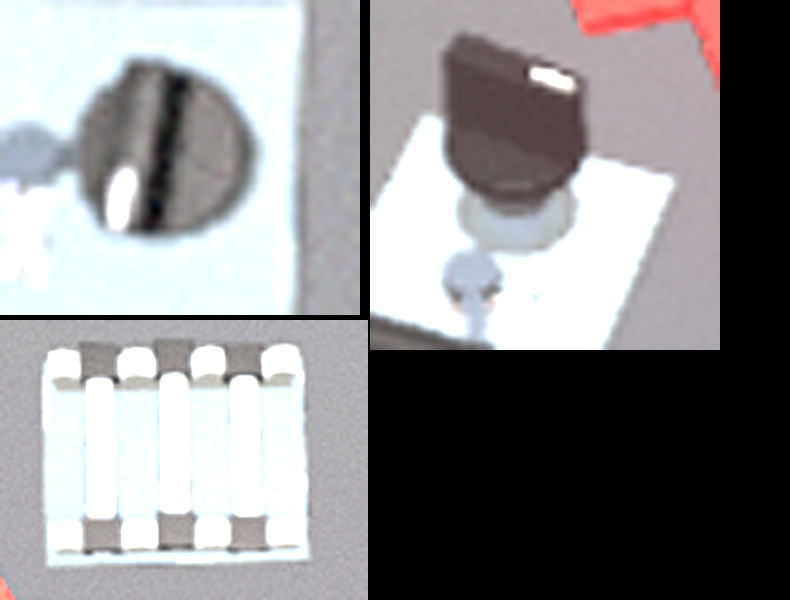

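All three rollers are seated and level. The knob bar is at about (445,257), at angle -0.13 rad.

Request:
arm_command(
  commands=[
    [[-3,8,0],0.1485,0],
    [[-3,8,0],0.1485,0],
    [[-3,8,0],0.1485,0],
    [[-3,8,0],0.1485,0],
    [[-3,8,0],0.1485,0],
    [[-3,8,0],0.1485,0],
    [[-3,8,0],0.1485,0],
    [[-2,8,0],0.1485,0],
    [[0,9,0],0.1485,0],
    [[0,0,0],0.1485,0],
    [[0,0,0],0.1485,0],
    [[0,0,0],0.1485,0],
    [[0,0,0],0.1485,0],
    [[0,0,0],0.1485,0],
    [[0,0,0],0.1485,0],
    [[0,0,0],0.1485,0],
    [[0,0,0],0.1485,0],
    [[0,0,0],0.1485,0],
    [[0,0,0],0.1485,0],
    [[0,0,0],0.1485,0],
  ],
)

```text
clock: 28.9
position: [0.4471, 0.2546, 0.1861]
tool_rot: [-3.141, 0.001, 3.017]
force: [-0.3, 0.1, 0.2]
grip_width: 0.0428
finger_force: 0.0
```

Request:
arm_command(
  commands=[
    [[0,0,0],0,0],
    [[0,0,-25],0,0],
    [[0,0,-25],0,0],
    [[0,0,-25],0,0],
    [[0,0,-25],0,0],
    [[0,0,-15],0,0],
    [[0,0,-7],0,0],
    [[0,0,0],0,0],
  ],
)

```text
clock: 29.7
position: [0.4466, 0.2552, 0.0632]
tool_rot: [-3.141, -0.0, 3.01]
force: [0.1, 0.8, 1.3]
grip_width: 0.0428
finger_force: 0.0
```

Request:
arm_command(
  commands=[
    [[-1,1,0],0,1],
    [[0,0,0],0,1],
    [[0,0,0],0,1],
    [[0,0,0],0,1],
    [[0,0,0],-0.05,1],
    [[0,0,0],-0.1,1],
  ],
  newtons=60,
)

```text
clock: 30.3
position: [0.4461, 0.2581, 0.0646]
tool_rot: [3.138, 0.001, 2.86]
force: [-0.6, 7.9, 2.3]
grip_width: 0.0148
finger_force: 60.1
```

Request:
arm_command(
  commands=[
    [[0,2,0],-0.12,1],
    [[0,0,0],-0.14,1],
    [[0,0,0],-0.14,1],
    [[0,0,0],-0.14,1],
    [[0,0,0],-0.14,1],
    [[0,0,0],-0.14,1],
    [[0,0,0],-0.14,1],
    [[0,0,0],-0.14,1],
    [[0,0,0],-0.14,1],
    [[0,0,0],-0.14,1],
    [[0,0,0],-0.14,1],
  ],
)

```text
clock: 31.4
position: [0.4467, 0.2588, 0.0646]
tool_rot: [3.14, -0.002, 1.336]
force: [3.7, -0.0, 3.8]
grip_width: 0.0153
finger_force: 60.3
```

Request:
arm_command(
  commands=[
    [[0,0,0],-0.14,1],
    [[0,0,0],-0.14,1],
    [[0,0,0],-0.14,1],
    [[0,0,0],-0.14,1],
    [[0,0,0],-0.14,1],
    [[0,0,0],-0.14,1],
    [[0,0,0],-0.1,1],
    [[0,0,0],0,1],
  ],
)

```text
clock: 32.2
position: [0.4472, 0.2586, 0.0645]
tool_rot: [-3.141, -0.004, 0.397]
force: [7.4, -3.5, 3.6]
grip_width: 0.0153
finger_force: 60.2
```

Request:
arm_command(
  commands=[
    [[0,0,0],0,0],
    [[0,0,0],0,0],
    [[0,0,0],0,0],
    [[0,0,20],0,0],
    [[0,0,30],0,0],
    [[0,0,20],0.05,0],
  ],
)

```text
clock: 32.8
position: [0.4456, 0.2585, 0.1348]
tool_rot: [-3.141, -0.001, 0.452]
force: [0.2, -1.1, 0.6]
grip_width: 0.0424
finger_force: 0.0
```

Request:
arm_command(
  commands=[
    [[0,0,0],0.147,0],
    [[0,0,0],0.147,0],
    [[0,0,0],0.147,0],
    [[0,0,0],0.147,0],
    [[0,0,0],0.147,0],
    [[0,0,0],0.147,0],
    [[0,0,0],0.147,0],
    [[0,0,0],0.147,0],
    [[0,0,0],0.147,0],
    [[0,0,0],0.147,0],
    [[0,0,0],0.147,0],
    [[0,0,0],0.147,0],
    [[0,0,0],0.147,0],
    [[0,0,0],0.147,0],
    [[0,0,0],0.147,0],
    [[0,0,0],0.147,0],
    [[0,0,0],0.147,0],
    [[0,0,0],0.147,0],
    [[0,0,0],0.147,0],
    [[0,0,0],0.147,0],
  ],
)

```text
clock: 34.8
position: [0.4455, 0.2582, 0.1334]
tool_rot: [3.142, 0.0, -2.885]
force: [0.8, -0.6, 0.8]
grip_width: 0.0428
finger_force: 0.0
```

Run:
```python
from m import *
print(bot.observe()['position'],bot.observe()['tool_rot'])
f=grab('top','t5'); g=grab('side','s5')
a=cv2.resize(f['image'][190:245,102:178,::-1],None,fx=5,fy=5,interpolation=cv2.INTER_CUBIC)
c=cv2.resize(f['image'][145:225,205:310,::-1],None,fx=3.5,fy=3.5,interpolation=cv2.INTER_CUBIC)
o=np.zeros((560,780,3),np.uint8); o[:275,:380]=a; o[:280,400:768]=c; o[280:560,:392]=cv2.resize(g['image'][150:250,180:320,::-1],(392,280)); cv2.imwrite('pics/z3.png',o)
```

```text
[0.4455 0.2582 0.1334] [ 3.1416  0.0001 -2.8853]
```

View pics/z3.png

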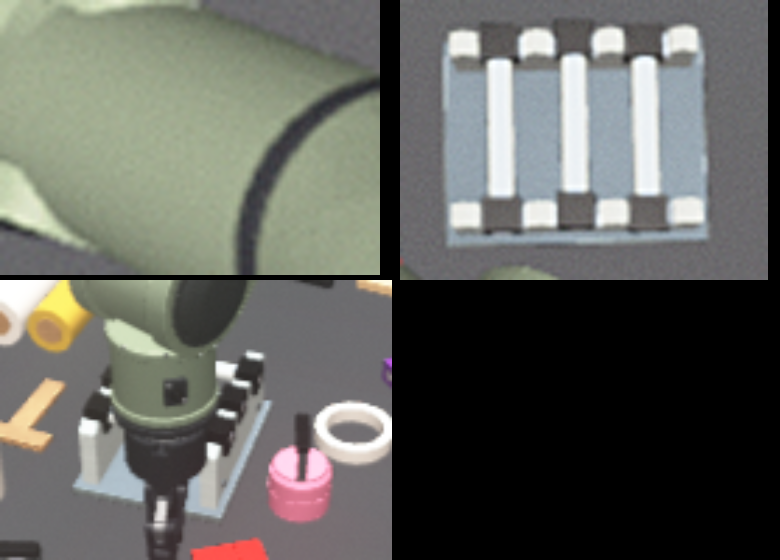

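Request:
arm_command(
  commands=[
    [[1,0,0],0.07,0],
    [[0,0,-20],0.07,0],
    [[0,0,-25],0,0],
    [[0,0,-17],0,0],
    [[0,0,-7],0,0],
    [[0,0,0],0,1],
    [[0,0,0],0,1],
    [[0,0,0],0,1],
    [[0,0,0],0,1],
  ],
)

```text
clock: 35.8
position: [0.4468, 0.2583, 0.0651]
tool_rot: [-3.141, 0.001, -2.752]
force: [-2.0, -2.5, 8.8]
grip_width: 0.0154
finger_force: 59.7
```

Request:
arm_command(
  commands=[
    [[0,0,0],-0.08,1],
    [[0,0,0],-0.14,1],
    [[0,0,0],-0.14,1],
    [[0,0,0],-0.14,1],
    [[0,0,0],-0.14,1],
    [[0,0,0],-0.14,1],
    [[0,0,0],-0.14,1],
    [[0,0,0],-0.14,1],
    [[0,0,0],-0.14,1],
    [[0,0,0],-0.14,1],
    [[0,0,0],-0.14,1],
    [[0,0,0],-0.14,1],
    [[0,0,0],-0.14,1],
    [[0,0,0],-0.1,1],
    [[0,0,0],0,1],
  ],
)

```text
clock: 37.3
position: [0.4468, 0.2581, 0.0651]
tool_rot: [3.141, 0.0, 1.667]
force: [-1.7, -5.1, 7.4]
grip_width: 0.0154
finger_force: 59.7
```

Run:
```python
from m import *
g=grab('side','s6')
p=(g['image'][240:330,195:275,::-1]); o=cv2.resize(p,None,fx=6.6,fy=6.6,interpolation=cv2.INTER_CUBIC)
cv2.imwrite('pics/z4.png',o)
```

```text
(no output)
```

View pics/z4.png

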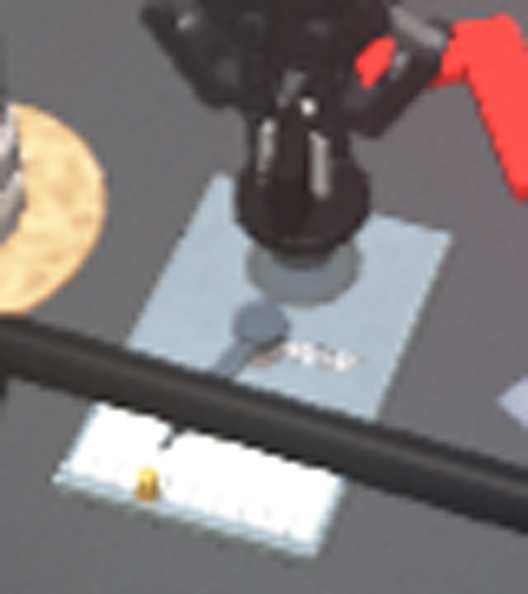

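The tip shows just beyond the occluding bar at crop (163,447), and the mark at (148,485), with its top near 470 and base near 500.

Run:
```python
from m import *
g=load('s6'); A=lambda u,v,z:onz(g,(u+.5)/6.6-.5+195,(v+.5)/6.6-.5+240,z)*1000
yw=.015
for n,p in dict(tip=A(163,447,.026),marktop=A(148,471,.025),markmid=A(148,486,.018),base=A(148,500,.011),c1=A(52,480,.01),c2=A(316,556,.01),c3=A(450,235,.01),c4=A(218,176,.01)).items():
    d=p[:2]-[445.3,309]; print(n,p[:2],'xt',d[0]*np.cos(yw)+d[1]*np.sin(yw))
```

```text
tip [459.6853 381.3116] xt 15.468331484464219
marktop [460.9843 393.5313] xt 16.950494084779077
markmid [460.5087 395.5311] xt 16.504923800052392
base [460.2174 397.1182] xt 16.237442191989143
c1 [501.6082 401.1074] xt 57.683390989839566
c2 [386.6298 397.6868] xt -57.33337820766749
c3 [391.0178 220.0624] xt -55.61015309341992
c4 [502.8129 222.987 ] xt 56.2162564650952
```

Request:
arm_command(
  commands=[
    [[0,0,0],-0.05,1],
    [[0,0,0],-0.05,1],
    [[0,0,0],0,1],
    [[0,0,0],0,0],
    [[0,0,0],0,0],
    [[0,0,0],0,0],
    [[0,0,20],0,0],
    [[0,0,35],0,0],
    [[0,0,45],0,0],
    [[0,-30,30],0,0],
    [[0,-40,0],0,0],
    [[0,-40,0],0,0],
    [[0,-40,0],0,0],
    [[0,-40,0],0,0],
    [[0,-50,0],0,0],
    [[0,-50,0],0,0],
    [[0,-50,0],0,0],
    [[0,-50,0],0,0],
    [[0,-50,0],0,0],
    [[0,-50,0],0,0],
  ],
)

```text
clock: 39.35
position: [0.4462, -0.2338, 0.1945]
tool_rot: [3.141, 0.0, 1.572]
force: [1.4, -0.7, 0.5]
grip_width: 0.0428
finger_force: 0.0
```

Request:
arm_command(
  commands=[
    [[0,-50,0],0,0],
    [[0,-50,0],0,0],
    [[0,-20,0],0,0],
    [[0,0,0],0,0],
  ],
)

```text
clock: 39.75
position: [0.4456, -0.3548, 0.1938]
tool_rot: [-3.141, 0.0, 1.568]
force: [0.4, 0.1, -0.4]
grip_width: 0.0424
finger_force: 0.0
```

Run:
```python
from m import *
f=grab('top','t7'); g=grab('side','s7')
R=lambda p,k:cv2.resize(p[:,:,::-1],None,fx=k,fy=k,interpolation=cv2.INTER_CUBIC)
o=np.zeros((600,800,3),np.uint8)
for (x,y),p in [((0,0),R(f['image'][190:245,102:178],5)),((400,0),R(f['image'][145:225,205:310],3.5)),((0,300),R(g['image'][160:240,190:300],3.5)),((400,300),R(g['image'][240:330,195:275],3.3))]:
    h,w=p.shape[:2]; o[y:y+h,x:x+w]=p[:600-y,:800-x]
cv2.imwrite('pics/z5.png',o)
```

```text
(no output)
```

View pics/z5.png

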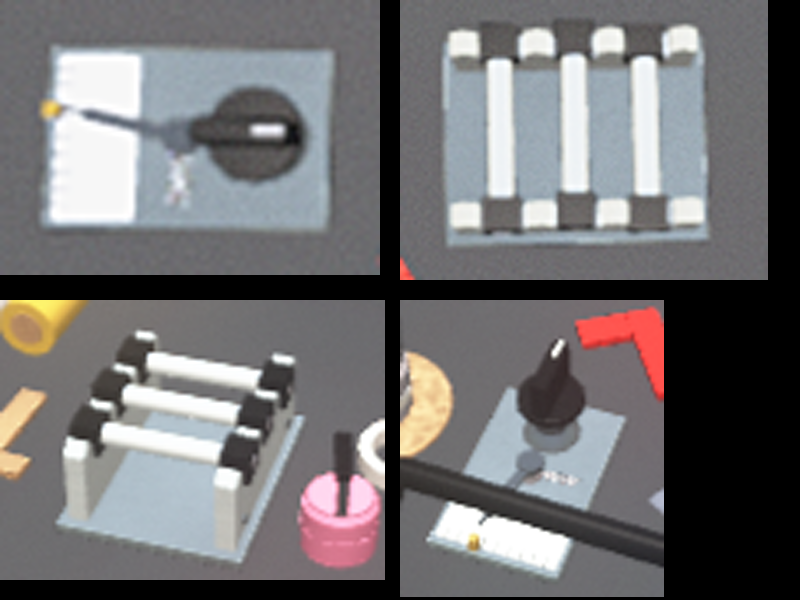

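All three rollers are seated and level. The pointer end at (62,107) is in line with the brass tab at (50,109), so I'm handing the job in.

```bash
python3 -c "
from workcell import ticket
print(ticket.job_done())"
```

```text
the job is handed in; nothing more can be done
None
```

The job is handed in: the canister stands upright on the cork mat, all three rollers lie level in the saddles, and the pointer was turned to the brass mark last. The final pictures showed the rollers and pointer in place; I saw no roller get knocked, and the hand-in gave no verdict.

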